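# Put the joiner's tools back on their silhouette boards

## Task

The bench class is over: put each of the four tools lying on the bench (large try square, small try square, mallet, block plane) on the white board painted with its own silhouette, lying flat, covering the silhouette neatly and pointing the way it is painted. Each square belongs on the board of its own size. Leave the little turned bowl standing where it is.

Things in the scene. Friction and masses are not known exactly. Their poses are not given: they have to be found in the camera images.
- big_square_grip (a point): The larger try square lying flat: dark wooden stock 110 x 20 x 22 mm (x, y, z); steel blade 4 mm thick, 26 mm wide, standing out 90 mm at right angles from one end, level with the underside. Point: mid width and height of the stock, 12 mm from mid length away from the blade (blade begins 41 mm from it). x along the stock to the blade's end, y along the blade, z up. Grip across the stock (y). About 0.13 kg.
- small_square_grip (a point): The smaller try square lying flat: dark wooden stock 72 x 18 x 20 mm (x, y, z); steel blade 4 mm thick, 18 mm wide, standing out 54 mm at right angles from one end, level with the underside. Point: mid width and height of the stock, 12 mm from mid length away from the blade (blade begins 30 mm from it). x along the stock to the blade's end, y along the blade, z up. Grip across the stock (y). About 0.07 kg.
- mallet_grip (a point): Wooden mallet lying flat, a T 140 mm long: head 44 x 62 x 42 mm (x, y, z); handle 96 mm long, 24 wide, 20 thick, clear of the bench. Point: centre of the head, half-way up. x from handle to head (handle 22 to 118 mm behind the point), y along the head, z up. Grip the head end to end (62 mm, along y). 0.22 kg.
- plane_grip (a point): Metal block plane on its sole, 130 x 46 mm: square heel, round toe with dark knob 31 mm high, brass cap up to 55 mm high near the heel. Flat side walls 30 mm tall, 46 mm over their outsides, from 50 mm behind to 35 mm ahead of the point. Point: centre line, 55 mm from the heel, 15 mm above the sole. x to the toe, z up. Grip across the walls (y). 0.5 kg.
- big_square_board: White board 155 x 116 x 6 mm fixed flat on the bench, painted (flat, dark, 2 mm oversize all round) with the silhouette of the larger try square (L shape, 110 mm stock along x, blade to +y at the +x end). Origin: underside centre; x along the long side, z up, top at 6 mm. With the tool exactly on its silhouette their axes agree (same directions) and its listed point is at (-12, -45, 17) mm in the board's axes.
- small_square_board: White board 155 x 116 x 6 mm fixed flat on the bench, painted (flat, dark, 2 mm oversize all round) with the silhouette of the smaller try square (L shape, 72 mm stock along x, blade to +y at the +x end). Origin: underside centre; x along the long side, z up, top at 6 mm. With the tool exactly on its silhouette their axes agree (same directions) and its listed point is at (-12, -27, 16) mm in the board's axes.
- mallet_board: White board 155 x 116 x 6 mm fixed flat on the bench, painted (flat, dark, 2 mm oversize all round) with the silhouette of the mallet (T shape, head to +x). Origin: underside centre; x along the long side, z up, top at 6 mm. With the tool exactly on its silhouette their axes agree (same directions) and its listed point is at (42, 0, 27) mm in the board's axes.
- plane_board: White board 155 x 116 x 6 mm fixed flat on the bench, painted (flat, dark, 2 mm oversize all round) with the silhouette of the block plane (a 130 x 46 mm bar, one end round: the toe, to +x). Origin: underside centre; x along the long side, z up, top at 6 mm. With the tool exactly on its silhouette their axes agree (same directions) and its listed point is at (-18, 0, 21) mm in the board's axes.
- bowl: Small turned wooden bowl, rim 90 mm across, 36 mm high, standing beyond the boards at the far edge of the work area. Not part of the job: it must stay where it is. Origin: centre of its underside.
There are look-alikes about, which are no part of the job. Leave any green look-alike of the part that bears small_square_grip alone.

How it is judged:
At the end, for the whole second after the job is handed in: Each tool rests released and still, flat (within 0.1 rad; height within 4 mm) on its own board, its listed point within 12 mm in board x and in board y of the place given, turned as painted within 0.2 rad (not the other way round) (x of big_square_grip in the frame of big_square_board between -0.024 and 0 m and y of big_square_grip in the frame of big_square_board between -0.057 and -0.033 m and z of big_square_grip in the frame of big_square_board between 0.013 and 0.021 m and angle between the x axis of big_square_grip and the x axis of big_square_board, either way round below 0.2 rad and angle between each of big_square_grip, small_square_grip, mallet_grip, plane_grip's own z axis and vertical below 0.1 rad and linear speed of each of big_square, small_square, mallet, plane below 0.02 m/s and y of big_square_board in the frame of big_square_grip above 0 m and x of small_square_grip in the frame of small_square_board between -0.024 and 0 m and y of small_square_grip in the frame of small_square_board between -0.039 and -0.015 m and z of small_square_grip in the frame of small_square_board between 0.012 and 0.02 m and angle between the x axis of small_square_grip and the x axis of small_square_board, either way round below 0.2 rad and y of small_square_board in the frame of small_square_grip above 0 m and x of mallet_grip in the frame of mallet_board between 0.03 and 0.054 m and y of mallet_grip in the frame of mallet_board between -0.012 and 0.012 m and z of mallet_grip in the frame of mallet_board between 0.023 and 0.031 m and angle between the x axis of mallet_grip and the x axis of mallet_board, either way round below 0.2 rad and x of mallet_board in the frame of mallet_grip below 0 m and x of plane_grip in the frame of plane_board between -0.03 and -0.006 m and y of plane_grip in the frame of plane_board between -0.012 and 0.012 m and z of plane_grip in the frame of plane_board between 0.017 and 0.025 m and angle between the x axis of plane_grip and the x axis of plane_board, either way round below 0.2 rad and x of plane_board in the frame of plane_grip above 0 m); the robot touches nothing.
It fails at once if the turned bowl is pushed more than 20 mm or tipped (distance of bowl from where it was at the start of the episode above 0.02 m or angle between bowl's own z axis and vertical above 0.3 rad).
It also fails if it takes over 106 s, if anything falls off the work surface, if the arm or the gripper's body presses on something with over 40 N, if the wrist force passes 120 N, or if a joint passes its speed limit or range.

## Robot

A 6-joint arm with a two-finger parallel gripper is mounted at the origin on the work surface. World frame = base frame: x ahead of the robot, y to its left, z up, the work surface at z = 0. Lengths are in m, angles in rad, forces in N, time in s.
With the tool pointing down it reaches from about 0.225 to 0.875 m from the base axis. Payload 3.4 kg.
Tool frame: the origin (TCP) lies at the very end of the fingers, on their centre line; the grasp point (between the pads) lies 19 mm behind it (manip.hold_point_z is the distance from the TCP to the grasp point, in m); z points along the fingers, y is the line along which they close (so a half turn about z gives the same grasp; the last joint's range is limited). The gripper opens to 85 mm and grips with 20 to 120 N. Pads are 22 mm wide; open, the fingers measure 114 mm over their backs; the gripper's body (76 mm by 85 mm) begins 54 mm behind the grasp point. The pads swing forward as they close: fully open they stand 13 mm farther back than shut.
Start: joints at [1.154, 0.276, 1.505, -0, 1.361, -0.121], TCP at [0.168, 0.55, 0.209] pointing down, gripper open.
Joint ranges: [-2.89, 2.89], [-0.75, 2.08], [0.22, 2.7], [-1.18, 4.32], [0.11, 2.71], [-2.7, 2.7]. Speed limits (rad/s): [2.57, 2.57, 3.14, 3.14, 3.14, 3.14].

## Interface

Orientations are given as a unit quaternion [w, x, y, z].
In Python, from rig import readout, viewer, order, manip gives the robot as it stands. The module is installed in compiled form; this text tells all that it offers.
- The arm moves only by the tool send_rows, never from a script. Its arguments are lists of equal length, an entry for each row: "xyz": the shift along the world's x, y, z in m, a list of three; "delta_rot": the turn, a rotation vector about the world's x, y, z in degrees, a list of three. In form: {"xyz": [[tx, ty, tz], ...], "delta_rot": [[wx, wy, wz], ...]}. A call has 1 to 12 rows; each row shifts and turns the commanded pose from where the row before left it; what a row does not reach is not made up. A row lasts 1/10 s, in which the tool goes at most 50 mm and 8.59 degrees, less where a joint would pass 70% of its speed; a pose out of reach is approached as far as the arm can. A call with a gripper value outside its range is refused whole. "gripper" is the finger opening in m, from 0 to 0.0854, set as the call begins (left out, the last holds). The fingers move at their own pace and stop on an object; "force" is the grip in N (left out, the last holds). Time passes only in rows, so rows that do not move let the fingers close. It gives the time, the measured TCP pose, the force, the opening and the grip force at its end, in the units of the state.
- readout.get_state(): the state, without advancing time (a new reading comes with each control period).
- viewer.get_image(name): name is "scene" or "top"; returns a dict with "color" (420x560x3 uint8, red, green, blue), "depth" (420x560 float32, m along the optical axis (not along the pixel's ray), 0 where there is no reading), "K" (3x3 intrinsics, pixels), "dist" ([k1, k2, p1, p2, k3] as OpenCV has them; the pictures are not rectified), "camera_from_world" (4x4, takes a point from world to camera coordinates). Camera axes: x right, y up, looking along -z (the intrinsics and any distortion apply to the point x, -y, -z); pixel columns grow to the right and rows downward; lengths in m; the calibration is good to about 2 mm. A picture is of the moment at which its call begins.
- order.sign_off(): hands the job in; it is judged then, once.
The state is a dict: "clock": time; "qpos": joint angles; "qd": joint speeds; "effort": joint torques, N m; "position": TCP position; "ee_rot": TCP orientation; "contact_force": force on the tool from outside, world axes, zero at the start; "moment": the same for the moment, N m; "width": finger opening in m; "gripper_force": force on a finger pad.
Only numpy, scipy, OpenCV 4.12 (cv2) and the standard library are available. Lean on these libraries where they do the work, as an engineer would, in place of code of your own. Each camera call takes 0.05 s, during which the arm holds its last target. There are 200 camera calls.

## Working session

There is one attempt and no reset: what is moved stays moved. The work goes in short steps, Python scripts to look and compute and a tool call to move; the robot and the scene stay as the last step left them, time stands still between calls to the robot, and variables do not carry over. Pictures are saved under pics/ and viewed, at most 14 in all, crops included, and the job is handed in when it is done.

Besides the shell and the picture viewer there is one more tool, called after "Call:" as a command line: name --argument value ..., lists and objects as JSON in quotes. send_rows: Moves the arm, as the interface text tells. Its arguments: {"type":"object","properties":{"xyz":{"type":"array"},"delta_rot":{"type":"array"},"gripper":{"type":"number"},"force":{"type":"number"}},"required":["xyz","delta_rot"]}

```bash
mkdir -p pics
python3 - <<'E'
from rig import readout, viewer, manip
import cv2, numpy as np, pickle
print(readout.get_state(), manip.hold_point_z)
for n in("top","scene"):
    im=viewer.get_image(n); pickle.dump(im,open(n+".pkl","wb"))
    cv2.imwrite(f"pics/{n}0.png",cv2.resize(im["color"][:,:,::-1],(800,600)))
    print(n,im["K"],im["dist"],im["camera_from_world"])
E
```

```text
{'clock': 0.0, 'qpos': array([ 1.15400857e+00,  2.76612895e-01,  1.50614608e+00, -2.24947652e-05,
        1.36066720e+00, -1.20979250e-01]), 'qd': array([-0.0011378 ,  0.00070017, -0.00293441, -0.0012755 ,  0.00021387,
        0.00043339]), 'effort': array([ 1.07896933e-03, -4.16768074e+01, -2.45803857e+01,  7.94049515e-05,
        1.07256728e-02, -7.60326628e-06]), 'position': array([0.16739243, 0.54950652, 0.20822437]), 'ee_rot': array([-2.32938908e-04,  1.47363199e-01,  9.89082022e-01, -8.86738824e-04]), 'contact_force': array([-0.16495373,  0.12016799,  0.12924641]), 'moment': array([ 0.03714555, -0.00057043, -0.01800556]), 'gripper_force': 0.0, 'width': 0.08529695716503988} 0.0187
top [[532.38736584   0.         276.60900411]
 [  0.         532.38736584 212.10965235]
 [  0.           0.           1.        ]] [-0.17512894  0.          0.          0.          0.        ] [[ 0.02885828 -0.99957638 -0.00377544  0.0094589 ]
 [ 0.97959984  0.02752968  0.1990635  -0.59597367]
 [-0.19887524 -0.00944305  0.97997932 -1.46190364]
 [ 0.          0.          0.          1.        ]]
scene [[509.59563121   0.         269.4297823 ]
 [  0.         509.59563121 211.00588495]
 [  0.           0.           1.        ]] [-0.153184  0.        0.        0.        0.      ] [[ 0.69639457  0.71749584  0.01530744 -0.4529489 ]
 [-0.59670496  0.56704218  0.56780838  0.31272592]
 [ 0.39872019 -0.4045527   0.82301842 -1.48155883]
 [ 0.          0.          0.          1.        ]]
```

View pics/top0.png

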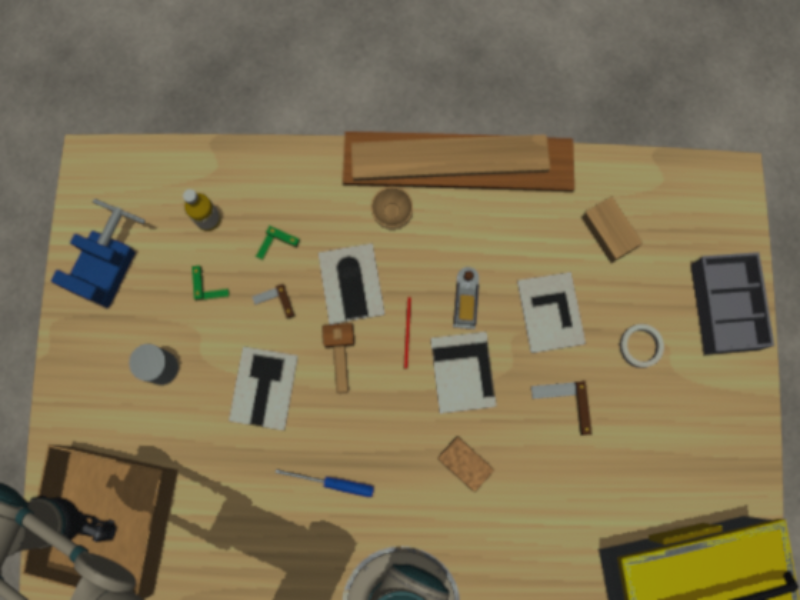

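View pics/scene0.png

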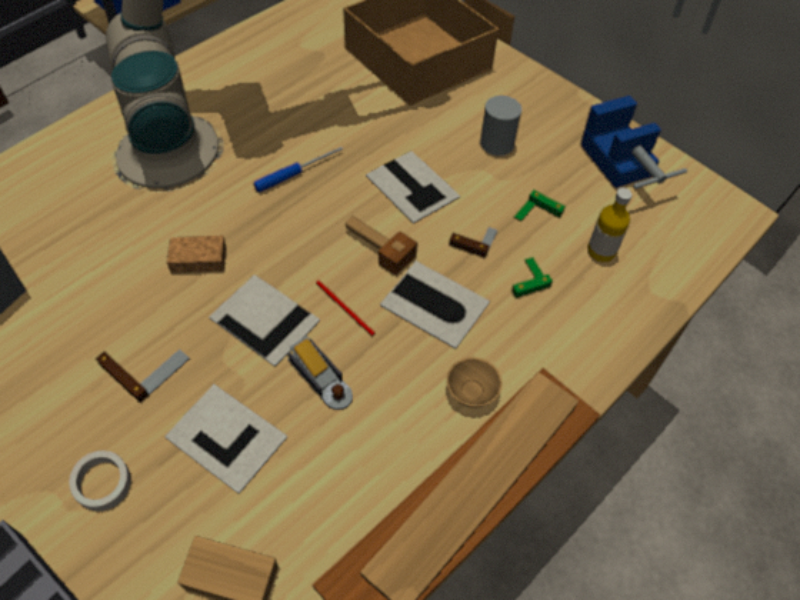

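The top view is usable: image up is +x and image left is +y. Positions are in the 800x600 view.
- **Small square candidates:** brown (276,298), green look-alikes (278,240) and (208,287). I choose the brown one.
- **Big square:** brown (565,400).
- **Mallet:** (340,355). The screwdriver (350,488) is not it.
- **Plane:** (467,297). The cork block (466,463) and wood block (612,228) are not it.
- **Boards:** small (551,312), big (463,372), mallet (263,388), plane (351,283).

```bash
cat > h.py <<'E'
import cv2, numpy as np, pickle
def rays(im):
    h,w=im["depth"].shape; u,v=np.meshgrid(np.arange(w),np.arange(h))
    p=cv2.undistortPoints(np.stack([u,v],-1).reshape(-1,1,2).astype(np.float64),im["K"],im["dist"]).reshape(h,w,2)
    d=np.stack([p[...,0],-p[...,1],-np.ones((h,w))],-1); T=im["camera_from_world"]; R=T[:3,:3]
    return d@R, -R.T@T[:3,3]      # world dirs scaled to unit optical depth, camera centre
def cloud(im):
    d,c=rays(im); return c+d*im["depth"][...,None]
def onplane(im,z):
    d,c=rays(im); return c+d*((z-c[2])/d[...,2])[...,None]
def rect(P):   # minAreaRect in mm -> centre, long dir angle deg, sizes
    (c,s,a)=cv2.minAreaRect((P[:,:2]*1000).astype(np.float32))
    if s[0]<s[1]: s=(s[1],s[0]); a+=90
    return np.round(c,1),np.round(s,1),round((a+90)%180-90,1)
ROI={"big_sq":(525,375,600,442),"small_sq":(248,278,302,324),"mallet":(315,315,362,400),"plane":(447,260,487,335),
"b_small":(512,265,590,358),"b_big":(425,328,500,420),"b_mal":(225,340,302,435),"b_plane":(314,240,388,325)}
def measure(im,names=ROI,roi=ROI,off=(0,0)):
    C=cloud(im); hsv=cv2.cvtColor(im["color"],cv2.COLOR_RGB2HSV); out=im["color"].copy()
    for n in names:
        x0,y0,x1,y1=[int(k*.7) for k in roi[n]]; m=np.zeros(C.shape[:2],bool); m[y0:y1,x0:x1]=1
        S,V=hsv[...,1],hsv[...,2]
        if n[:2]=="b_":
            P=onplane(im,.006); w=m&(((S<60)&(V>110))|(V<50)); dk=m&(V<60)
            w=cv2.morphologyEx(w.astype(np.uint8),cv2.MORPH_OPEN,np.ones((3,3)))
            k,l,st,_=cv2.connectedComponentsWithStats(w); w=l==1+np.argmax(st[1:,4])
            k,l,st,_=cv2.connectedComponentsWithStats((dk&w).astype(np.uint8)); dk=l==1+np.argmax(st[1:,4])
            print(n,"board",rect(P[w]),"sil",rect(P[dk]),"sil centroid",np.round(P[dk].mean(0)[:2]*1000,1),"z",np.round(np.median(C[w][:,2])*1000,1))
            out[dk]=(255,0,0)
        else:
            t={"mallet":.03,"plane":.012}.get(n,.011)
            k=m&(C[...,2]>t); print(n,"high",rect(C[k]),"mean",np.round(C[k].mean(0)*1000,1),"top",np.round(np.percentile(C[k][:,2],[50,95])*1000,1),k.sum())
            out[k]=(255,0,0)
            if n=="mallet": 
                k2=m&(C[...,2]>.015)&(C[...,2]<.035); k2[:int(352*.7)]=0; print("  handle",rect(C[k2]),np.round(C[k2].mean(0)*1000,1)); out[k2]=(0,0,255)
            elif n!="plane":
                P=onplane(im,.004); k2=m&(S<70)&(V>70)&~k; print("  blade",rect(P[k2]),np.round(P[k2].mean(0)*1000,1)); out[k2]=(0,0,255)
    return out
E
python3 - <<'E'
from h import *
im=pickle.load(open("top.pkl","rb")); C=cloud(im)
print("bench z",np.percentile(C[290:300,150:400,2],[5,50,95]), "bowl z", C[140:150,270:278,2].mean())
o=measure(im); cv2.imwrite("pics/m1.png",cv2.resize(o[160:315,150:430,::-1],(800,443),interpolation=0))
E
```

```text
bench z [-0.0049343   0.0008648   0.00791527] bowl z 0.006407782628819097
big_sq high (array([ 373.5, -176. ]), array([394.4, 109.6]), -82.3) mean [ 395.1 -350.9   51.5] top [21.9 29. ] 308
  blade (array([ 434.6, -301.4]), array([91.7, 27.6]), -83.8) [ 434.3 -301.     4. ]
small_sq high (array([452.6, 158. ]), array([430.1,  47.5]), 36.1) mean [597.9 254.3  38.8] top [19.4 26.1] 157
  blade (array([614.5, 301.6]), array([50.2, 19.5]), -68.5) [614.6 301.4   4. ]
mallet high (array([417.9,  99.6]), array([296.8,  72.3]), 21.3) mean [507.8 137.1  67. ] top [39.6 46.9] 482
  handle (array([459. , 133.9]), array([82.6, 23.9]), 7.0) [459.  133.4  29.3]
plane high (array([476. , -85.5]), array([407.4,  79.2]), -17.0) mean [ 602.9 -116.3   51.5] top [32.1 49.3] 477Traceback (most recent call last):
  File "<stdin>", line 4, in <module>
  File "h.py", line 26, in measure
    k,l,st,_=cv2.connectedComponentsWithStats((dk&w).astype(np.uint8)); dk=l==1+np.argmax(st[1:,4])
                                                                                ~~~~~~~~~^^^^^^^^^^
    return _wrapfunc(a, 'argmax', axis=axis, out=out, **kwds)
    return bound(*args, **kwds)
ValueError: attempt to get argmax of an empty sequence
```

```bash
python3 - <<'E'
s=open("h.py").read()
s=s.replace('return c+d*im["depth"][...,None]','return c+d*cv2.medianBlur(im["depth"],5)[...,None]')
s=s.replace('(C[...,2]>t)','(C[...,2]>t)&(C[...,2]<.07)')
a=s.index("            w=cv2.morph") if "            w=cv2.morph" in s else 0
b=s.index('            print(n,"board"')
s=s[:a]+'''            w=big(m&(S<70)&(V>100)); cc=cv2.findContours(w.astype(np.uint8),0,2)[0][0]
            hull=cv2.fillConvexPoly(np.zeros(w.shape,np.uint8),cv2.convexHull(cc),1)>0
            dk=big(hull&(V<75))
'''+s[b:]
s=s.replace("def rect","def big(m):\n    k,l,st,_=cv2.connectedComponentsWithStats(m.astype(np.uint8)); return l==1+np.argmax(st[1:,4])\ndef rect").replace("w=m&(((S<60)&(V>110))|(V<50)); dk=m&(V<60)","")
open("h.py","w").write(s)
E
python3 - <<'E'
from h import *
im=pickle.load(open("top.pkl","rb")); hsv=cv2.cvtColor(im["color"],cv2.COLOR_RGB2HSV)
print([hsv[int(y*.7),int(x*.7)] for x,y in [(265,372),(245,400),(350,290),(565,400),(530,340),(583,405)]])
o=measure(im); cv2.imwrite("pics/m1.png",cv2.resize(o[160:315,150:430,::-1],(800,443),interpolation=0))
E
```

```text
[array([90,  9, 30], dtype=uint8), array([ 44,  21, 160], dtype=uint8), array([75, 16, 31], dtype=uint8), array([ 20, 113, 156], dtype=uint8), array([ 30,  22, 149], dtype=uint8), array([ 12, 164,  70], dtype=uint8)]
big_sq high (array([ 398. , -360.9]), array([108.5,  24.2]), 6.6) mean [ 395.8 -359.6   20.5] top [21.3 23.2] 288
  blade (array([ 434.6, -301.4]), array([91.7, 27.6]), -83.8) [ 434.5 -301.1    4. ]
small_sq high (array([603.1, 258.3]), array([73.2, 18.4]), 23.1) mean [602.6 257.7  17.6] top [18.1 20.1] 143
  blade (array([614.5, 301.6]), array([50.2, 19.5]), -68.5) [614.6 301.4   4. ]
mallet high (array([489.6, 136.4]), array([131.8,  62.2]), 8.0) mean [516.4 139.9  37.9] top [39.9 42.4] 443
  handle (array([459.3, 134.1]), array([82.4, 24.1]), 6.8) [459.1 133.6  28.7]
plane high (array([ 618.9, -119.8]), array([114.2,  46.8]), -3.4) mean [ 606.3 -118.1   31.1] top [30.3 47.5] 450
b_small board (array([ 597.6, -297.2]), array([157. , 117.6]), 10.9) sil (array([ 597.8, -298. ]), array([71.9, 71.6]), 11.1) sil centroid [ 611.3 -307.2] z 6.0
b_big board (array([ 442.6, -117.8]), array([116.5, 106.5]), -81.6) sil (array([ 449.9, -158.9]), array([63.5, 18.5]), 19.1) sil centroid [ 442.9 -161.9] z 6.2
b_mal board (array([422.7, 292.4]), array([156.9, 117.5]), -7.5) sil (array([416.8, 292.9]), array([140.3,  62.1]), -6.4) sil centroid [432.3 291.7] z 5.7
b_plane board (array([647.3, 121.1]), array([158. , 117.7]), 11.5) sil (array([638.7, 119.8]), array([129.2,  46.1]), 11.4) sil centroid [636.6 119.3] z 5.3
```

View pics/m1.png

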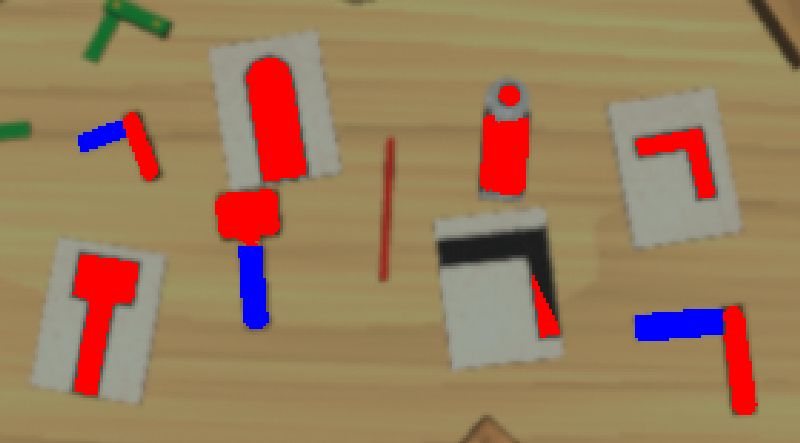

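Masks sit on the right objects. The small square is the brown one, and the greens lie outside its mask. Three numbers still need refining: mallet head, plane and big board.

Run:
```python
from h import *
im=pickle.load(open("top.pkl","rb")); C=cloud(im); hsv=cv2.cvtColor(im["color"],cv2.COLOR_RGB2HSV); S,V=hsv[...,1],hsv[...,2]
def M(r):
    x0,y0,x1,y1=[int(k*.7) for k in r]; m=np.zeros(V.shape,bool); m[y0:y1,x0:x1]=1; return m
Z=C[...,2]; k=big(M(ROI["mallet"])&(Z>.036)&(Z<.07)); print("head",rect(C[k]),C[k].mean(0)); 
print("head plane.042",rect(onplane(im,.042)[k]))
k=big(M(ROI["plane"])&(Z>.015)&(Z<.07)); print("plane body",rect(C[k]),C[k].mean(0))
kk=M(ROI["plane"])&(S<90)|big(M(ROI["plane"])&(Z>.015)&(Z<.07)); kk=big(kk); print("plane all",rect(C[kk]),rect(onplane(im,.0)[kk]))
k=M((462,266,475,282))&(V<70); print("knob",onplane(im,.031)[k].mean(0))
m=M(ROI["b_big"]); d=big(m&(V<75)); P=onplane(im,.006); print("big sil",rect(P[d]),P[d].mean(0))
w=m&(((S<70)&(V>100))|d); print("big board",rect(P[big(w)]))
crop=im["color"][120:240,120:300,::-1]; cv2.imwrite("pics/c1.png",cv2.resize(crop,(720,480)))
```

```text
head (array([532.7, 142.8]), array([61.1, 44.4]), -85.1) [0.53209525 0.14139126 0.0405774 ]
head plane.042 (array([531.9, 142.2]), array([60.9, 44.1]), -84.7)
plane body (array([ 602.9, -118.8]), array([81.9, 47. ]), -2.8) [ 0.5990801  -0.11765298  0.03296497]
plane all (array([ 624.9, -120.4]), array([135.5,  49.2]), -3.1) (array([ 625.3, -120.9]), array([134.9,  49.6]), -3.0)
knob [ 0.66097162 -0.11933618  0.031     ]
big sil (array([ 468.1, -114.7]), array([111.3, 110.2]), -81.7) [ 0.49169372 -0.12808053  0.006     ]
big board (array([ 467.7, -114.2]), array([157.1, 116.7]), 8.2)
```

View pics/c1.png

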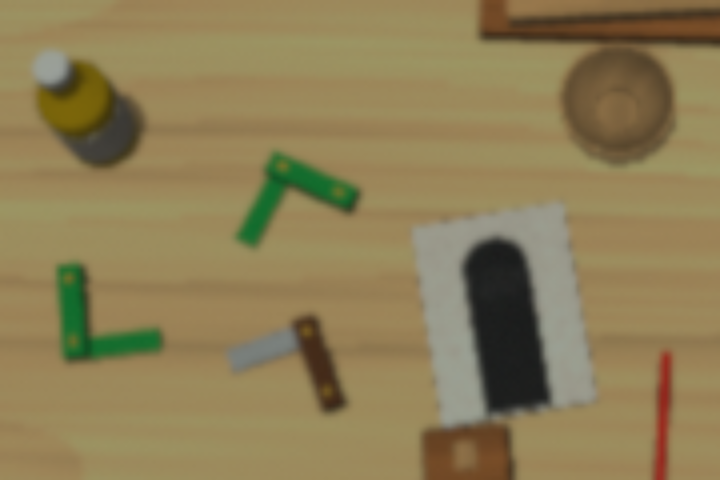

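Crop check: the brown and steel small square is at (320,362). The greens at (310,200) and (100,320) are clearly different. I'll start with the mallet: move over its head at (532,142), yaw 6.3°.

Call:
send_rows --xyz '[[0.0304,-0.0339,-0.008],[0.0304,-0.0339,-0.008],[0.0304,-0.0339,-0.008],[0.0304,-0.0339,-0.008],[0.0304,-0.0339,-0.008],[0.0304,-0.0339,-0.008],[0.0304,-0.0339,-0.008],[0.0304,-0.0339,-0.008],[0.0304,-0.0339,-0.008],[0.0304,-0.0339,-0.008],[0.0304,-0.0339,-0.008],[0,0,0]]' --delta_rot '[[0,0,2.1],[0,0,2.1],[0,0,2.1],[0,0,2.1],[0,0,2.1],[0,0,2.1],[0,0,2.1],[0,0,2.1],[0,0,2.1],[0,0,2.1],[0,0,2.1],[0,0,0]]' --gripper 0.085

```text
clock: 1.3
position: [0.5054, 0.1729, 0.1197]
ee_rot: [0.0, -0.051, 0.999, -0.001]
contact_force: [0.1, 1.0, -0.7]
width: 0.0851
gripper_force: 0.0
```

Call:
send_rows --xyz '[[0.027,-0.032,-0.02],[0,0,0],[0,0,0]]' --delta_rot '[[0,0,0.3],[0,0,0],[0,0,0]]'

```text
clock: 1.6
position: [0.5282, 0.145, 0.1003]
ee_rot: [-0.001, -0.055, 0.998, 0.0]
contact_force: [-0.7, -0.7, -0.5]
width: 0.085
gripper_force: 0.0
```

Call:
send_rows --xyz '[[0.004,-0.003,-0.02],[0,0,-0.03],[0,0,-0.025],[0,0,-0.015],[0,0,-0.005],[0,0,0]]' --delta_rot '[[0,0,0],[0,0,0],[0,0,0],[0,0,0],[0,0,0],[0,0,0]]'

```text
clock: 2.2
position: [0.5322, 0.1431, 0.006]
ee_rot: [-0.001, -0.057, 0.998, 0.0]
contact_force: [0.3, 0.4, -0.2]
width: 0.0849
gripper_force: 0.0
```

Call:
send_rows --xyz '[[0,0,0],[0,0,0],[0,0,0],[0,0,0],[0,0,0],[0,0,0]]' --delta_rot '[[0,0,0],[0,0,0],[0,0,0],[0,0,0],[0,0,0],[0,0,0]]' --gripper 0.04 --force 50

```text
clock: 2.8
position: [0.534, 0.1427, 0.0079]
ee_rot: [0.001, -0.056, 0.998, 0.0]
contact_force: [-1.0, 2.1, 5.2]
width: 0.0605
gripper_force: 54.8
```

Call:
send_rows --xyz '[[0,0,0.02],[0,0,0.035],[0,0,0.035],[-0.0113,0.0242,0],[-0.0113,0.0242,0],[-0.0113,0.0242,0],[-0.0113,0.0242,0],[-0.0113,0.0242,0],[-0.0113,0.0242,0],[0,0,0],[0,0,0]]' --delta_rot '[[0,0,0],[0,0,0],[0,0,0],[0,0,-2.2],[0,0,-2.2],[0,0,-2.2],[0,0,-2.2],[0,0,-2.2],[0,0,-2.2],[0,0,0],[0,0,0]]'

```text
clock: 3.9
position: [0.4649, 0.2875, 0.0963]
ee_rot: [0.0, 0.058, 0.998, -0.0]
contact_force: [-1.0, -0.6, -2.7]
width: 0.0599
gripper_force: 55.8
```

Call:
send_rows --xyz '[[0,0,-0.03],[0,0,-0.03],[0,0,-0.015],[0,0,-0.0055],[0,0,-0.001],[0,0,0]]' --delta_rot '[[0,0,0],[0,0,0],[0,0,0],[0,0,0],[0,0,0],[0,0,0]]'

```text
clock: 4.5
position: [0.4663, 0.2872, 0.0152]
ee_rot: [0.001, 0.059, 0.998, 0.0]
contact_force: [0.1, -0.2, -3.3]
width: 0.0601
gripper_force: 55.8
```

Call:
send_rows --xyz '[[0,0,0],[0,0,0],[0,0,0],[0,0,0]]' --delta_rot '[[0,0,0],[0,0,0],[0,0,0],[0,0,0]]' --gripper 0.085

```text
clock: 4.9
position: [0.4656, 0.2876, 0.0152]
ee_rot: [0.001, 0.059, 0.998, 0.0]
contact_force: [-0.3, -0.6, -0.4]
width: 0.0854
gripper_force: 0.0
```

Call:
send_rows --xyz '[[0,0,0.035],[0,0,0.04],[0.0253,-0.0067,0],[0.0253,-0.0067,0],[0.0253,-0.0067,0],[0.0253,-0.0067,0],[0.0253,-0.0067,0],[0,0,0],[0,0,0]]' --delta_rot '[[0,0,0],[0,0,0],[0,0,5.74],[0,0,5.74],[0,0,5.74],[0,0,5.74],[0,0,5.74],[0,0,0],[0,0,0]]' --gripper 0.06

```text
clock: 5.8
position: [0.5915, 0.2537, 0.0893]
ee_rot: [-0.001, -0.19, 0.982, 0.0]
contact_force: [0.1, 0.0, 0.4]
width: 0.06
gripper_force: 0.0
```

Call:
send_rows --xyz '[[0,0,-0.03],[0,0,-0.03],[0,0,-0.018],[0,0,-0.007],[0,0,0],[0,0,0]]' --delta_rot '[[0,0,0],[0,0,0],[0,0,0],[0,0,0],[0,0,0],[0,0,0]]'

```text
clock: 6.4
position: [0.592, 0.2544, 0.0057]
ee_rot: [0.001, -0.19, 0.982, 0.0]
contact_force: [0.1, -0.7, 0.8]
width: 0.0599
gripper_force: 0.0
```

Call:
send_rows --xyz '[[0,0,-0.001],[0,0,0],[0,0,0],[0,0,0],[0,0,0],[0,0,0],[0,0,0]]' --delta_rot '[[0,0,0],[0,0,0],[0,0,0],[0,0,0],[0,0,0],[0,0,0],[0,0,0]]' --gripper 0.005 --force 40

```text
clock: 7.1
position: [0.5917, 0.2538, 0.0036]
ee_rot: [-0.0, -0.19, 0.982, 0.0]
contact_force: [-0.5, -0.5, -0.2]
width: 0.0052
gripper_force: 0.0
```

The fingers closed to 5 mm, so nothing is gripped. I'll look again.

Run:
```python
from h import *
from rig import viewer
im=viewer.get_image("top"); pickle.dump(im,open("top2.pkl","wb"))
a=cv2.resize(im["color"][150:300,130:330,::-1],(800,600)); im2=viewer.get_image("scene"); b=im2["color"][90:230,230:420,::-1]
cv2.imwrite("pics/a2.png",np.hstack([cv2.resize(a,(400,300)),cv2.resize(b,(400,300))]))
```

```text
(no output)
```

View pics/a2.png

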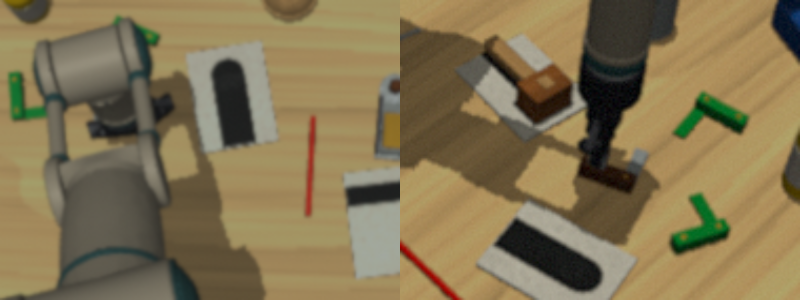

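Call:
send_rows --xyz '[[0,0,0],[0,0,0],[0,0,0.03],[0,0,0.04],[-0.03,-0.03,0.03],[-0.03,-0.03,0],[-0.03,-0.03,0],[-0.03,-0.03,0],[0,-0.03,0]]' --delta_rot '[[0,0,0],[0,0,0],[0,0,0],[0,0,0],[0,0,0],[0,0,0],[0,0,0],[0,0,0],[0,0,0]]' --gripper 0.06

```text
clock: 8.1
position: [0.4673, 0.1043, 0.1023]
ee_rot: [-0.002, -0.191, 0.982, 0.0]
contact_force: [0.3, 0.0, 1.1]
width: 0.06
gripper_force: 0.0
```

Run:
```python
from h import *
from rig import viewer
im=viewer.get_image("top"); pickle.dump(im,open("top3.pkl","wb"))
a=cv2.resize(im["color"][150:300,130:330,::-1],(400,300)); im2=viewer.get_image("scene"); b=im2["color"][90:230,230:420,::-1]
cv2.imwrite("pics/a3.png",np.hstack([a,cv2.resize(b,(400,300))]))
o=measure(im,["small_sq"])
```

```text
small_sq high (array([601. , 256.9]), array([77.5, 22.3]), 29.0) mean [601.4 256.9  18. ] top [18.4 20.5] 149
  blade (array([598.6, 269. ]), array([114.7,  46.4]), 63.4) [598.6 270.7   4. ]
```

View pics/a3.png

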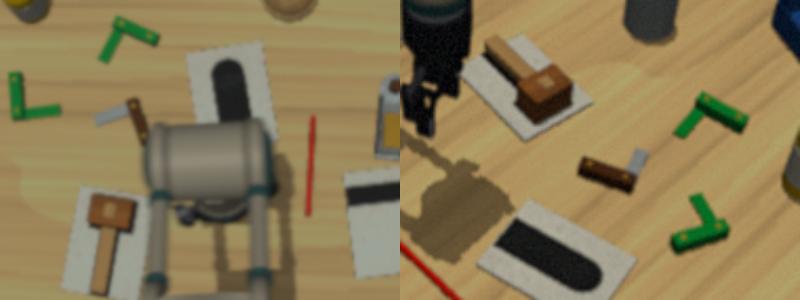

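Run:
```python
from h import *
from rig import viewer, readout
sc=viewer.get_image("scene"); s0=pickle.load(open("scene.pkl","rb"))
def brown(im,roi,z,sc=.7):
    hsv=cv2.cvtColor(im["color"],cv2.COLOR_RGB2HSV); x0,y0,x1,y1=roi
    m=np.zeros(hsv.shape[:2],bool); m[y0:y1,x0:x1]=1
    m&=(hsv[...,2]<105)&(hsv[...,1]>90)&(hsv[...,0]<18); m=big(m); return rect(onplane(im,z)[m]),m.sum()
for n,f in(("t0","top.pkl"),("t3","top3.pkl")):
    im=pickle.load(open(f,"rb")); print(n,brown(im,(180,195,210,225),.02))
for n,im in(("s0",s0),("s3",sc)): print(n,brown(im,(305,155,350,185),.014), brown(im,(305,155,350,185),.010))
# where the gripper tip projects in both views now
p=np.append(readout.get_state()["position"],1); print(p)
for im in (viewer.get_image("top"),sc):
    q=im["camera_from_world"]@p; print(cv2.projectPoints(np.array([[[q[0],-q[1],-q[2]]]]),np.zeros(3),np.zeros(3),im["K"],im["dist"])[0].ravel())
a=sc["color"][60:220,180:420,::-1]; cv2.imwrite("pics/a4.png",cv2.resize(a,(780,520)))
```

```text
t0 ((array([603.2, 255.6]), array([70. , 18.3]), 23.4), np.int64(117))
t3 ((array([604.4, 255.6]), array([67.9, 17.4]), 22.9), np.int64(105))
s0 ((array([606. , 256.1]), array([73.9, 32. ]), 22.8), np.int64(213)) ((array([604.1, 258.8]), array([74.2, 32.1]), 22.8), np.int64(213))
s3 ((array([606.3, 255.1]), array([73.5, 31.9]), 22.8), np.int64(216)) ((array([604.4, 257.8]), array([73.8, 32. ]), 22.8), np.int64(216))
[0.47283144 0.1038926  0.10296646 1.        ]
[246.98831311 252.06146627]
[250.09435165 150.84343004]
```

View pics/a4.png

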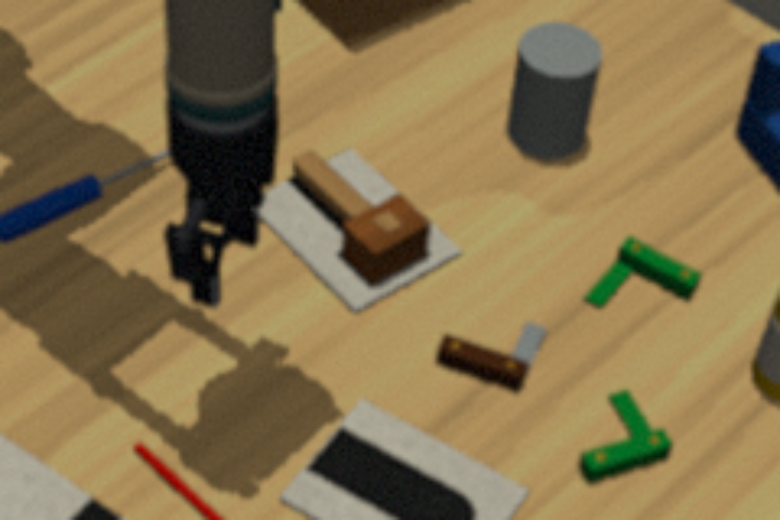

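Run:
```python
from h import *
im=pickle.load(open("scene.pkl","rb"))
a=cv2.imread("pics/a2.png")[:,400:]; a=cv2.resize(a,(800,600),interpolation=cv2.INTER_CUBIC)
def pr(p):
    q=im["camera_from_world"]@np.append(p,1); u=cv2.projectPoints(np.array([[[q[0],-q[1],-q[2]]]]),np.zeros(3),np.zeros(3),im["K"],im["dist"])[0].ravel()
    return tuple(int(k) for k in((u[0]-230)*800/190,(u[1]-90)*600/140))
for p,c in(((.5917,.2538,.0036),(0,0,255)),((.5917,.2538,.02),(0,255,255)),((.5917,.2538,.0225),(255,255,0)),((.5917,.2538,.077),(255,0,255))): cv2.circle(a,pr(p),4,c,-1); print(pr(p))
cv2.imwrite("pics/a5.png",a[150:500,200:650])
```

```text
(390, 347)
(393, 330)
(393, 328)
(402, 269)
```

View pics/a5.png

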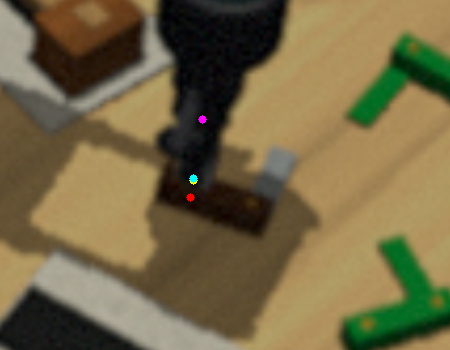

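The fingertips seem to have closed above the stock, even though the TCP read z=3.6 mm. I'll check tip height against the reading with scene depth.

```bash
cat > tip.py <<'E'
from h import *
from rig import viewer, readout
im=viewer.get_image("scene"); st=readout.get_state(); p=st["position"]; d,c=rays(im); C=c+d*im["depth"][...,None]
m=(np.linalg.norm(C[...,:2]-p[:2],axis=-1)<.06)&(C[...,2]>.03+0*p[2])&(C[...,2]<p[2]+.1)
print(p,st["width"],"lowest gripper z above TCP(mm):",np.round((np.sort(C[m][:,2])[:12]-p[2])*1000,1), m.sum())
q=C[m&(C[...,2]<p[2]+.03)]-p; print(np.round(q*1000)[:40].tolist())
E
python3 tip.py
```

```text
[0.47351929 0.10529637 0.10276306] 0.05989999350613139 lowest gripper z above TCP(mm): [25.1 26.9 27.8 28.8 29.5 30.1 30.3 30.4 30.7 30.8 31.  31.4] 292
[[-19.0, 25.0, 27.0], [-13.0, 27.0, 29.0], [-12.0, 30.0, 25.0], [-9.0, 30.0, 28.0], [19.0, -23.0, 29.0]]
```

Call:
send_rows --xyz '[[0,0,0],[0,0,0],[0,0,0],[0,0,0],[0,0,0],[0,0,0],[0,0,0]]' --delta_rot '[[0,0,0],[0,0,0],[0,0,0],[0,0,0],[0,0,0],[0,0,0],[0,0,0]]' --gripper 0.005

```text
clock: 9.05
position: [0.4728, 0.105, 0.1025]
ee_rot: [-0.0, -0.19, 0.982, 0.0]
contact_force: [-0.3, 0.0, -0.2]
width: 0.0051
gripper_force: 0.0
```

```bash
python3 tip.py
```

```text
[0.47287049 0.1049954  0.10250624] 0.004955518006779895 lowest gripper z above TCP(mm): [22.4 22.5 22.9 26.2 26.5 27.5 28.5 29.  29.4 29.4 30.7 31.1] 246
[[6.0, 7.0, 27.0], [8.0, 8.0, 29.0], [7.0, 6.0, 26.0], [12.0, -3.0, 29.0], [2.0, -10.0, 23.0], [11.0, -8.0, 29.0], [11.0, -5.0, 27.0], [15.0, -5.0, 29.0], [9.0, -6.0, 23.0], [11.0, -4.0, 22.0]]
```

Depth puts the real fingertips about 20 mm above the reported TCP, which explains the miss. I'll find the offset by a gentle touch on clear bench with the fingers shut.

Call:
send_rows --xyz '[[0,0,-0.04],[0,0,-0.04],[0,0,-0.018],[0,0,-0.006],[0,0,-0.004],[0,0,0]]' --delta_rot '[[0,0,0],[0,0,0],[0,0,0],[0,0,0],[0,0,0],[0,0,0]]'

```text
clock: 9.7
position: [0.4736, 0.105, -0.0051]
ee_rot: [0.001, -0.19, 0.982, -0.0]
contact_force: [0.2, -1.4, -0.2]
width: 0.0051
gripper_force: 0.0
```

Call:
send_rows --xyz '[[0,0,-0.003],[0,0,-0.001],[0,0,0]]' --delta_rot '[[0,0,0],[0,0,0],[0,0,0]]'

```text
clock: 10.0
position: [0.4732, 0.105, -0.009]
ee_rot: [0.001, -0.19, 0.982, -0.0]
contact_force: [-0.3, -0.1, -0.3]
width: 0.0047
gripper_force: 0.0
```

No contact at a reading of -9 mm, so the offset is real. I'll continue in 1.5 mm steps.

Call:
send_rows --xyz '[[0,0,-0.002],[0,0,-0.001],[0,0,0]]' --delta_rot '[[0,0,0],[0,0,0],[0,0,0]]'

```text
clock: 10.3
position: [0.4727, 0.105, -0.0126]
ee_rot: [-0.0, -0.19, 0.982, 0.0]
contact_force: [0.1, 0.4, 0.3]
width: 0.0053
gripper_force: 0.0
```

Call:
send_rows --xyz '[[0,0,-0.0015],[0,0,-0.0005],[0,0,0]]' --delta_rot '[[0,0,0],[0,0,0],[0,0,0]]'

```text
clock: 10.6
position: [0.4728, 0.105, -0.0146]
ee_rot: [-0.0, -0.19, 0.982, 0.0]
contact_force: [-0.0, 0.6, -0.9]
width: 0.005
gripper_force: 0.0
```

Call:
send_rows --xyz '[[0,0,-0.0015],[0,0,-0.0005],[0,0,0]]' --delta_rot '[[0,0,0],[0,0,0],[0,0,0]]'

```text
clock: 10.9
position: [0.4727, 0.105, -0.0166]
ee_rot: [-0.0, -0.19, 0.982, 0.0]
contact_force: [0.2, 0.2, -0.3]
width: 0.0048
gripper_force: 0.0
```

Call:
send_rows --xyz '[[0,0,-0.001],[0,0,-0.001],[0,0,0]]' --delta_rot '[[0,0,0],[0,0,0],[0,0,0]]'

```text
clock: 11.2
position: [0.4727, 0.105, -0.0186]
ee_rot: [-0.0, -0.19, 0.982, 0.0]
contact_force: [-0.6, -0.4, -0.2]
width: 0.005
gripper_force: 0.0
```

Call:
send_rows --xyz '[[0,0,-0.001],[0,0,-0.001],[0,0,0]]' --delta_rot '[[0,0,0],[0,0,0],[0,0,0]]'

```text
clock: 11.5
position: [0.4727, 0.105, -0.0207]
ee_rot: [-0.0, -0.19, 0.982, 0.0]
contact_force: [-0.6, 0.2, -0.6]
width: 0.0053
gripper_force: 0.0
```

The offset is at least 20.7 mm, so I'll grasp the squares at a reading of about -17 mm. Back to the small square.

Call:
send_rows --xyz '[[0,0,0.035],[0,0,0.04],[0,0,0.02],[0.02,0.0246,0],[0.02,0.0246,0],[0.02,0.0246,0],[0.02,0.0246,0],[0.02,0.0246,0],[0.0197,0.0246,0],[0,0,0],[0,0,0]]' --delta_rot '[[0,0,0],[0,0,0],[0,0,0],[0,0,0],[0,0,0],[0,0,0],[0,0,0],[0,0,0],[0,0,0],[0,0,0],[0,0,0]]' --gripper 0.06

```text
clock: 12.6
position: [0.5921, 0.2528, 0.0738]
ee_rot: [-0.001, -0.191, 0.982, -0.0]
contact_force: [-0.2, -0.5, -0.4]
width: 0.0596
gripper_force: 0.0
```

Call:
send_rows --xyz '[[0,0,-0.04],[0,0,-0.03],[0,0,-0.014],[0,0,-0.006],[0,0,-0.001],[0,0,0]]' --delta_rot '[[0,0,0],[0,0,0],[0,0,0],[0,0,0],[0,0,0],[0,0,0]]'

```text
clock: 13.2
position: [0.5935, 0.2527, -0.0153]
ee_rot: [0.001, -0.19, 0.982, 0.0]
contact_force: [0.1, -0.2, -0.0]
width: 0.0603
gripper_force: 0.0
```

Call:
send_rows --xyz '[[0,0,0],[0,0,0],[0,0,0],[0,0,0],[0,0,0],[0,0,0]]' --delta_rot '[[0,0,0],[0,0,0],[0,0,0],[0,0,0],[0,0,0],[0,0,0]]' --gripper 0.005

```text
clock: 13.8
position: [0.5932, 0.2528, -0.0155]
ee_rot: [0.001, -0.19, 0.982, 0.0]
contact_force: [-0.6, 0.1, 5.0]
width: 0.0171
gripper_force: 40.0
```

Call:
send_rows --xyz '[[0,0,0.03],[0,0,0.035],[0,0,0.035],[0,-0.04,0],[0,-0.04,0],[0,-0.04,0],[0,-0.04,0],[0,-0.04,0],[0,-0.04,0],[0,-0.04,0]]' --delta_rot '[[0,0,0],[0,0,0],[0,0,0],[0,0,0],[0,0,0],[0,0,-1.5],[0,0,-1.5],[0,0,-1.5],[0,0,-1.5],[0,0,-1.5]]'

```text
clock: 14.8
position: [0.5919, -0.0289, 0.083]
ee_rot: [-0.0, -0.125, 0.992, 0.0]
contact_force: [0.7, -0.1, -0.5]
width: 0.0171
gripper_force: 39.3
```

Call:
send_rows --xyz '[[0,-0.04,0],[0,-0.04,0],[0,-0.04,0],[0,-0.04,0],[0,-0.04,0],[0,-0.04,0],[0,-0.04,0],[-0.001,-0.019,0],[0,0,0],[0,0,0]]' --delta_rot '[[0,0,-1.5],[0,0,-1.5],[0,0,-0.5],[0,0,0],[0,0,0],[0,0,0],[0,0,0],[0,0,0],[0,0,0],[0,0,0]]'

```text
clock: 15.8
position: [0.591, -0.3253, 0.0828]
ee_rot: [-0.001, -0.095, 0.995, 0.001]
contact_force: [-0.2, 0.8, -1.0]
width: 0.0169
gripper_force: 39.3
```

Call:
send_rows --xyz '[[0.001,-0.001,-0.035],[0,0,-0.035],[0,0,-0.014],[0,0,-0.005],[0,0,-0.002],[0,0,0]]' --delta_rot '[[0,0,0],[0,0,0],[0,0,0],[0,0,0],[0,0,0],[0,0,0]]'

```text
clock: 16.4
position: [0.5936, -0.3275, -0.0062]
ee_rot: [0.001, -0.096, 0.995, -0.001]
contact_force: [0.3, 0.6, 0.3]
width: 0.0168
gripper_force: 39.3
```

Call:
send_rows --xyz '[[0,0,0],[0,0,0],[0,0,0],[0,0,0],[0,0,0.03],[0,0,0.04],[0,0,0.02]]' --delta_rot '[[0,0,0],[0,0,0],[0,0,0],[0,0,0],[0,0,0],[0,0,0],[0,0,0]]' --gripper 0.06

```text
clock: 17.1
position: [0.594, -0.3285, 0.0859]
ee_rot: [0.002, -0.095, 0.995, -0.002]
contact_force: [-0.9, -1.6, 0.1]
width: 0.0598
gripper_force: 0.0
```

Call:
send_rows --xyz '[[-0.0346,-0.0057,0],[-0.0346,-0.0057,0],[-0.0346,-0.0057,0],[-0.0346,-0.0057,0],[-0.0346,-0.0057,0],[-0.0346,-0.0057,0],[0,0,0],[0,0,0]]' --delta_rot '[[0,0,-0.8],[0,0,-0.8],[0,0,-0.8],[0,0,-0.8],[0,0,-0.8],[0,0,-0.5],[0,0,0],[0,0,0]]'

```text
clock: 17.9
position: [0.3848, -0.3621, 0.083]
ee_rot: [0.001, -0.055, 0.998, -0.0]
contact_force: [0.4, -0.3, 0.4]
width: 0.0599
gripper_force: 0.0
```

Call:
send_rows --xyz '[[0.001,0,-0.04],[0,0,-0.035],[0,0,-0.016],[0,0,-0.006],[0,0,-0.002],[0,0,0]]' --delta_rot '[[0,0,0],[0,0,0],[0,0,0],[0,0,0],[0,0,0],[0,0,0]]'

```text
clock: 18.5
position: [0.3871, -0.3622, -0.016]
ee_rot: [0.001, -0.057, 0.998, -0.001]
contact_force: [0.8, 0.3, 0.2]
width: 0.0601
gripper_force: 0.0
```

Call:
send_rows --xyz '[[0,0,0],[0,0,0],[0,0,0],[0,0,0],[0,0,0],[0,0,0]]' --delta_rot '[[0,0,0],[0,0,0],[0,0,0],[0,0,0],[0,0,0],[0,0,0]]' --gripper 0.005 --force 50

```text
clock: 19.1
position: [0.3865, -0.3622, -0.0155]
ee_rot: [0.001, -0.056, 0.998, -0.001]
contact_force: [0.8, 0.9, 6.6]
width: 0.0185
gripper_force: 49.9
```

Call:
send_rows --xyz '[[0,0,0.03],[0,0,0.03],[0,0,0.02],[0.0127,0.0336,0],[0.0127,0.0336,0],[0.0127,0.0336,0],[0.0127,0.0336,0],[0.0127,0.0336,0],[0.0127,0.0336,0],[0,0,0],[0,0,0]]' --delta_rot '[[0,0,0],[0,0,0],[0,0,0],[0,0,0.3],[0,0,0.3],[0,0,0.3],[0,0,0.3],[0,0,0.3],[0,0,0.3],[0,0,0],[0,0,0]]'

```text
clock: 20.2
position: [0.462, -0.1594, 0.0634]
ee_rot: [-0.0, -0.073, 0.997, -0.0]
contact_force: [0.6, -1.4, -1.7]
width: 0.0188
gripper_force: 49.4
```

Call:
send_rows --xyz '[[0,-0.001,-0.035],[0,0,-0.025],[0,0,-0.008],[0,0,-0.003],[0,0,-0.001],[0,0,0]]' --delta_rot '[[0,0,0],[0,0,0],[0,0,0],[0,0,0],[0,0,0],[0,0,0]]'

```text
clock: 20.8
position: [0.4629, -0.1618, -0.0077]
ee_rot: [0.001, -0.072, 0.997, -0.001]
contact_force: [0.7, 0.5, -1.1]
width: 0.019
gripper_force: 49.4
```

Call:
send_rows --xyz '[[0,0,0],[0,0,0],[0,0,0],[0,0,0],[0,0,0.03],[0,0,0.035],[0,0,0.03]]' --delta_rot '[[0,0,0],[0,0,0],[0,0,0],[0,0,0],[0,0,0],[0,0,0],[0,0,0]]' --gripper 0.06

```text
clock: 21.5
position: [0.4622, -0.161, 0.0879]
ee_rot: [0.0, -0.072, 0.997, -0.0]
contact_force: [0.1, -0.3, 0.1]
width: 0.0601
gripper_force: 0.0
```

Call:
send_rows --xyz '[[0,0,0.02],[0.03,0.0083,0],[0.03,0.0083,0],[0.03,0.0083,0],[0.03,0.0083,0],[0.03,0.0083,0],[0,0,0],[0,0,0]]' --delta_rot '[[0,0,0],[0,0,-2.3],[0,0,-2.3],[0,0,-2.3],[0,0,-2.3],[0,0,-2.1],[0,0,0],[0,0,0]]' --gripper 0.085

```text
clock: 22.3
position: [0.612, -0.1191, 0.1059]
ee_rot: [-0.001, 0.026, 1.0, 0.0]
contact_force: [-0.3, -0.4, 0.0]
width: 0.085
gripper_force: 0.0
```

Call:
send_rows --xyz '[[0,0,-0.04],[0,0,-0.04],[0,0,-0.025],[0,0,-0.011],[0,0,-0.005],[0,0,0]]' --delta_rot '[[0,0,0],[0,0,0],[0,0,0],[0,0,0],[0,0,0],[0,0,0]]'

```text
clock: 22.9
position: [0.6122, -0.1198, -0.0141]
ee_rot: [0.0, 0.027, 1.0, -0.0]
contact_force: [-0.9, 0.4, -0.2]
width: 0.0849
gripper_force: 0.0
```

Call:
send_rows --xyz '[[0,0,0],[0,0,0],[0,0,0],[0,0,0],[0,0,0],[0,0,0]]' --delta_rot '[[0,0,0],[0,0,0],[0,0,0],[0,0,0],[0,0,0],[0,0,0]]' --gripper 0.03 --force 80

```text
clock: 23.5
position: [0.6133, -0.1194, -0.0128]
ee_rot: [0.001, 0.027, 1.0, -0.0]
contact_force: [-1.7, 0.6, 6.9]
width: 0.0443
gripper_force: 85.7
```

Call:
send_rows --xyz '[[0,0,0.02],[0,0,0.03],[0,0,0.03],[0.0022,0.0296,0],[0.0022,0.0296,0],[0.0022,0.0296,0],[0.0022,0.0296,0],[0.0022,0.0296,0],[0.0022,0.0296,0],[0.0022,0.0296,0],[0.0022,0.0296,0],[0,0,0]]' --delta_rot '[[0,0,0],[0,0,0],[0,0,0],[0,0,1.8],[0,0,1.8],[0,0,1.8],[0,0,1.8],[0,0,1.8],[0,0,1.8],[0,0,1.8],[0,0,1.8],[0,0,0]]'

```text
clock: 24.7
position: [0.6288, 0.1215, 0.0645]
ee_rot: [-0.001, -0.101, 0.995, 0.001]
contact_force: [0.7, 0.3, -5.7]
width: 0.0448
gripper_force: 84.3
```

Call:
send_rows --xyz '[[0,0,0],[0,0,0]]' --delta_rot '[[0,0,0],[0,0,0]]'

```text
clock: 24.9
position: [0.629, 0.1165, 0.0648]
ee_rot: [-0.001, -0.099, 0.995, -0.0]
contact_force: [-0.0, -0.9, -5.4]
width: 0.0443
gripper_force: 84.3
```

Call:
send_rows --xyz '[[0.001,0.001,-0.03],[0,0,-0.025],[0,0,-0.01],[0,0,-0.004],[0,0,-0.0015],[0,0,0]]' --delta_rot '[[0,0,0],[0,0,0],[0,0,0],[0,0,0],[0,0,0],[0,0,0]]'

```text
clock: 25.5
position: [0.6318, 0.1181, -0.004]
ee_rot: [0.001, -0.099, 0.995, 0.0]
contact_force: [-0.7, 0.4, -5.1]
width: 0.0442
gripper_force: 84.2
```

Call:
send_rows --xyz '[[0,0,0],[0,0,0],[0,0,0],[0,0,0],[0,0,0.03],[0,0,0.04],[0,0,0.04],[-0.045,0,0],[-0.045,0,0],[-0.045,0,0],[-0.045,0,0],[-0.045,0,0]]' --delta_rot '[[0,0,0],[0,0,0],[0,0,0],[0,0,0],[0,0,0],[0,0,0],[0,0,0],[0,0,0],[0,0,0],[0,0,0],[0,0,0],[0,0,0]]' --gripper 0.085

```text
clock: 26.7
position: [0.404, 0.1183, 0.1053]
ee_rot: [0.0, -0.099, 0.995, 0.0]
contact_force: [0.1, 0.6, 0.6]
width: 0.0848
gripper_force: 0.0
```

Call:
send_rows --xyz '[[-0.04,0,0],[-0.04,0,0],[0,0,0],[0,0,0]]' --delta_rot '[[0,0,0],[0,0,0],[0,0,0],[0,0,0]]'

```text
clock: 27.1
position: [0.3257, 0.1184, 0.1056]
ee_rot: [0.001, -0.099, 0.995, 0.0]
contact_force: [0.6, 0.3, 0.3]
width: 0.0853
gripper_force: 0.0
```

Run:
```python
from h import *
from rig import viewer
im=viewer.get_image("top"); pickle.dump(im,open("top9.pkl","wb"))
C=cloud(im); hsv=cv2.cvtColor(im["color"],cv2.COLOR_RGB2HSV); S,V=hsv[...,1],hsv[...,2]
B={"b_small":(597.7,-297.5,11,(.017,.032),(0,-27),0),"b_big":(467.9,-114.4,8.2,(.019,.034),(0,-45),0),"b_mal":(422.7,292.5,-7,(.041,.06),(42,0),0),"b_plane":(647.3,121.1,11.4,(.021,.08),(-25.5,0),0)}
for n,(bx,by,th,(lo,hi),e,_) in B.items():
    a=np.deg2rad(th); R=np.array([[np.cos(a),np.sin(a)],[-np.sin(a),np.cos(a)]])
    x0,y0,x1,y1=[int(k*.7) for k in ROI[n]]; m=np.zeros(V.shape,bool); m[y0:y1,x0:x1]=1
    k=big(m&(C[...,2]>lo)&(C[...,2]<hi)); Q=(C[k][:,:2]*1000-[bx,by])@R.T
    print(n,rect(Q/1000),"expected centre",e,"z95",np.percentile(C[k][:,2],[50,95]))
cv2.imwrite("pics/z.png",cv2.resize(im["color"][150:320,130:440,::-1],(800,440)))
```

```text
b_small (array([  3.1, -29.7]), array([70.1, 20.6]), 0.6) expected centre (0, -27) z95 [0.02463876 0.02707873]
b_big (array([  1.3, -47.5]), array([106.1,  21.3]), 0.3) expected centre (0, -45) z95 [0.02772417 0.02944946]
b_mal (array([43.7, -1.7]), array([63.8, 47.2]), 89.0) expected centre (42, 0) z95 [0.04752974 0.04917325]
b_plane (array([-27.7,   0.5]), array([78.5, 45.3]), -0.5) expected centre (-25.5, 0) z95 [0.0401913  0.05341485]
```

View pics/z.png

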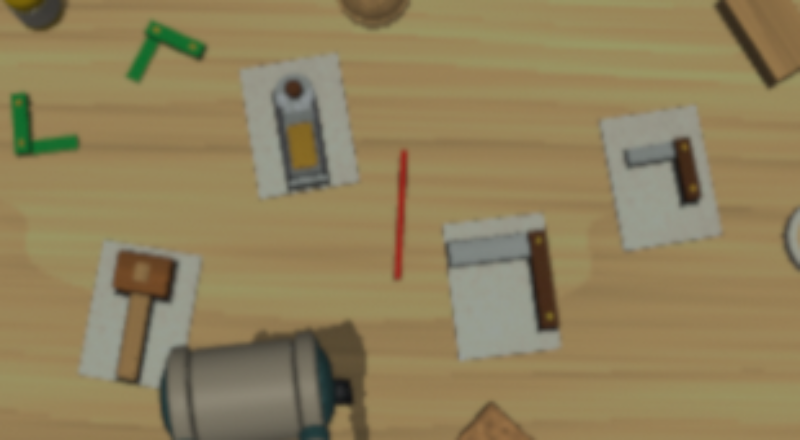

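All four tools lie on their own boards: mallet (140,315), plane (300,140), big square (510,275), small square (670,165). Each is within about 3 mm and 1° of its silhouette, the heights are right, and the gripper is clear.

```bash
python3 -c "
from rig import order; print(order.sign_off())"
```

```text
the job is handed in; nothing more can be done
None
```

The job is handed in: all four tools lie on their own boards, measured within about 3 mm and 1° of their silhouettes, at about 27 s on the robot clock; the bowl and green look-alikes were left alone, and sign-off returned no verdict.

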